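# Turn the raised leaf of the recipe binder

## Robot

A 6-joint arm with a two-finger parallel gripper is mounted at the origin on the work surface. World frame = base frame: x ahead of the robot, y to its left, z up, the work surface at z = 0. Lengths are in m, angles in degrees, forces in N, time in s.
With the tool pointing down it reaches from about 0.375 to 0.925 m from the base axis. Payload 5.7 kg.
Tool frame: the origin (TCP) lies at the very end of the fingers, on their centre line; the grasp point (between the pads) lies tcp_to_grasp behind it (tcp_to_grasp is the distance from the TCP to the grasp point, in m); z points along the fingers, y is the line along which they close (so a half turn about z gives the same grasp; the last joint's range is limited). The gripper opens to 85 mm and grips with 20 to 120 N. Pads are 22 mm wide; open, the fingers measure 114 mm over their backs; the gripper's body (76 mm by 85 mm) begins 54 mm behind the grasp point. The pads swing forward as they close: fully open they stand 13 mm farther back than shut.
Start: joints at [65.082, 20.558, 86.54, -0, 72.909, -6.595], TCP at [0.189, 0.57, 0.207] pointing down, gripper open.
Joint ranges: [-170.27, 170.27], [-57.76, 135], [12.27, 136.19], [-55.21, 235.2], [11.17, 155.16], [-170.74, 170.74]. Speed limits (degrees/s): [136.94, 136.94, 180, 180, 180, 180].

## Interface

Orientations are given as a 3x3 rotation matrix whose columns are the frame's x, y, z axes.
In Python, from rig import * gives the robot as it stands.
- The arm moves only by the shell command python3 -m handwheel 'ROWS' [FORCE]. ROWS is a JSON object of lists of equal length, an entry for each row: "offset": the shift along the world's x, y, z scaled (see below), a list of three; "yaw": the turn about the world's z scaled (see below); "fingers": the opening, from 0 (shut) to 1 (fully open). A call has 1 to 10 rows; each row shifts and turns the commanded pose from where the row before left it; what a row does not reach is not made up. The controller multiplies each number of a shift by 50 mm and each number of a turn by 0.12 rad. A row lasts 1/8 s, in which the tool goes at most 62.5 mm and 10.7 degrees, less where a joint would pass 70% of its speed; a pose out of reach is approached as far as the arm can. A call with a number of a shift or a turn outside -1 to 1 is refused whole. A call with a gripper value outside its range is refused whole. The fingers move at their own pace and stop on an object; FORCE is the grip in N (left out, the last holds). Time passes only in rows, so rows that do not move let the fingers close. It gives the time, the measured TCP pose, the force, the opening and the grip force at its end, in the units of the state.
- observe(): the state, without advancing time (a new reading comes with each control period).
- grab_frame(name): name is "scene" or "top" or "wrist"; returns a dict with "frame" (420x560x3 uint8, blue, green, red), "mtx" (3x3 intrinsics, pixels), "R" (3x3) and "t" (3): a world point X has camera coordinates R X + t; the wrist camera has in their place "hand_eye" (4x4, takes a point from camera to tool coordinates, whose origin is the TCP and whose axes are the flange's). Camera axes: x right, y down, z forward; pixel columns grow to the right and rows downward; lengths in m; the calibration is good to about 2 mm. A picture is of the moment at which its call begins: read the wrist's pose just before it. There is no depth.
- finish_job(): hands the job in; it is judged then, once.
The state is a dict: "time_s": time; "joint_positions": joint angles; "joint_vel": joint speeds; "joint_efforts": joint torques, N m; "position": TCP position; "eef_rot": TCP orientation; "ft_force": force on the tool from outside, world axes, zero at the start; "torque": the same for the moment, N m; "opening": finger opening in m; "grasp_force": force on a finger pad.
Only numpy, scipy, OpenCV 4.12 (cv2) and the standard library are available. Lean on these libraries where they do the work, as an engineer would, in place of code of your own. Each camera call takes 0.05 s, during which the arm holds its last target. There are 200 camera calls.

## Task

A recipe binder lies open on the kitchen counter with two stiff leaves half turned up from its right-hand side. With the fingertips alone, push the upper leaf, the one with the tab, up and over the spine and gently press it down flat on the left-hand side, then take the hand away. Do not pinch anything; let the lower leaf stay on the right, keep the binder where it lies, and leave the other things on the counter alone.

Things in the scene. Friction and masses are not known exactly. Their poses are not given: they have to be found in the camera images.
- binder: open recipe binder, loose but heavy (about 1.6 kg), lying flat: dark cover 200 (x) x 350 (y) x 6 mm with two equal page blocks, each 170 x 140 mm, top at 26 mm, centred at y = -85 and y = +85 mm. Origin: centre of the underside. x runs along the spine, away from the robot; +y is its left-hand side, -y its right-hand side; z up
- spine (a point): middle of the hinge axis of both leaves, 32 mm above the binder's underside; the axis runs along the binder's x, and is a steel rod 10 mm thick between an end post at x = -85 and one at x = +85 mm, each rising to 35 mm. The rod is sprung: pressed down, it gives 1 mm for every 3 N, up to 8 mm, and comes back
- leaf (a joint): angle of the upper leaf, the one to turn (rad): 0 lies flat on the right (-y) block, 1.57 stands upright, 3.14 lies flat on the left (+y) block. It starts at 0.6 to 1.0. The spine is stiff: the leaf stays at whatever angle it is left, and needs about 1 to 2 N at its edge to turn.
- leaf_edge (a point): middle of the outer edge of the upper leaf's tab, 165 mm from the hinge axis, in mid-thickness. The leaf is a white plastic panel of about 90 g, 4 mm thick, 160 mm along the spine, reaching 150 mm from the axis, with a tab, 50 mm wide along the spine, in the middle of its free edge, reaching on to 165 mm
- underleaf (a joint): angle of the lower leaf (rad), counted in the same way; it starts at 0.04 to 0.18 and stays on the right. The same panel and stiffness, but without a tab. The two leaves do not drag one another along
- underleaf_edge (a point): middle of the lower leaf's free edge, 150 mm from the hinge axis, in mid-thickness
- mill: wooden pepper mill, 52 mm across the foot, 130 mm tall; origin: centre of its underside; to be left alone
- jar: amber glass spice jar, 60 mm diameter, 85 mm tall; origin: centre of its underside; to be left alone
- mug: white mug, 80 mm diameter, 90 mm tall; origin: centre of its underside; to be left alone
- bowl: white bowl, 130 mm diameter, 50 mm tall; origin: centre of its underside; to be left alone
- spoon: wooden spoon lying flat, 200 mm long along its x, origin near its middle; to be left alone
- timer: round kitchen timer, 64 mm diameter, 38 mm tall; origin: centre of its underside; to be left alone
- butter_dish: white closed butter dish, 110 x 80 x 45 mm; origin: centre of its underside; to be left alone

How it is judged (in metres and radians):
On the way:
1. the upper leaf is pushed up past upright (value of joint leaf above 1.65 rad), for 0.1 s.
At the end, for the whole second after the job is handed in: the upper leaf lies flat on the left (within 0.12 rad, its edge less than 20 mm off flat) and still; the lower leaf is still on the right, under 0.35 rad; the binder lies flat on the counter within 30 mm of its start; the other things are within 30 mm of theirs (value of joint leaf above 3.02 rad and velocity of joint leaf below 0.05 rad/s and value of joint underleaf below 0.35 rad and angle between binder's own z axis and vertical below 0.03 rad and height (world z) of binder below 0.006 m and distance of each of binder, mill, jar, mug, bowl, spoon, timer, butter_dish from where it was at the start of the episode below 0.03 m and linear speed of binder below 0.02 m/s); the robot touches nothing.
It fails at once if the binder is lifted, tipped or shoved more than 40 mm (distance of binder from where it was at the start of the episode above 0.04 m or height (world z) of binder above 0.012 m or angle between binder's own z axis and vertical above 0.1 rad).
It fails at once if the leaf is pinched (over 20 N of the fingers with the leaf between them), or the binder or a leaf is pressed hard (over 90 N of the fingers) (contact force between the fingers and binder above 90 N or (contact force between the fingers and binder above 20 N and z of the grasp point in the frame of leaf_edge between -0.008 and 0.008 m and y of the grasp point in the frame of leaf_edge above -0.012 m)).
It fails at once if the upper leaf is flung or slammed (faster than 4 rad/s) (velocity of joint leaf above 4 rad/s).
It fails at once if the lower leaf is turned up past 0.5 rad (value of joint underleaf above 0.5 rad).
It fails at once if another thing on the counter is moved or lifted more than 40 mm (distance of any of mill, jar, mug, bowl, spoon, timer, butter_dish from where it was at the start of the episode above 0.04 m).
It also fails if it takes over 43 s, if anything falls off the work surface, if the arm or the gripper's body presses on something with over 40 N, if the wrist force passes 120 N, or if a joint passes its speed limit or range.

## Working session

There is one attempt and no reset: what is moved stays moved. The work goes in short steps, Python scripts to look and compute and a shell command to move; the robot and the scene stay as the last step left them, time stands still between calls to the robot, and variables do not carry over. Pictures are saved under pics/ and viewed, at most 10 in all, crops included, and the job is handed in when it is done.

```bash
mkdir -p pics
python3 - <<'E'
from rig import *
import cv2,numpy as np
s=observe();print({k:np.round(s[k],3).tolist() for k in s})
for n in("scene","top"):
    f=grab_frame(n);cv2.imwrite(f"pics/{n}0.png",f["frame"]);np.savez(f"{n}0.npz",**f)
    print(n,f["mtx"],f["R"],f["t"])
E
```

```text
{'time_s': 0.0, 'joint_positions': [65.083, 20.598, 86.601, 0.002, 72.91, -6.595], 'joint_vel': [-0.084, -0.023, -0.033, 0.055, -0.052, -0.016], 'joint_efforts': [0.002, -52.762, -27.862, 0.0, 0.013, -0.0], 'position': [0.188, 0.569, 0.207], 'eef_rot': [[-0.949, 0.314, -0.001], [0.314, 0.949, -0.002], [0.0, -0.002, -1.0]], 'ft_force': [0.146, 0.457, -0.228], 'torque': [-0.002, -0.01, -0.068], 'grasp_force': 0.0, 'opening': 0.085}
scene [[444.25768021   0.         264.14909508]
 [  0.         444.25768021 210.8764258 ]
 [  0.           0.           1.        ]] [[-0.42126357  0.90676942  0.01749939]
 [ 0.69599747  0.33559457 -0.6347943 ]
 [-0.58148475 -0.25523618 -0.77248299]] [ 0.23240248 -0.33025534  1.45560642]
top [[426.33483828   0.         277.26003587]
 [  0.         426.33483828 212.96189434]
 [  0.           0.           1.        ]] [[ 0.00462709 -0.99991417  0.01225752]
 [-0.9853863  -0.00664633 -0.17020478]
 [ 0.17027164 -0.01129084 -0.98533247]] [-0.00381609  0.56396509  1.07940334]
```

View pics/scene0.png

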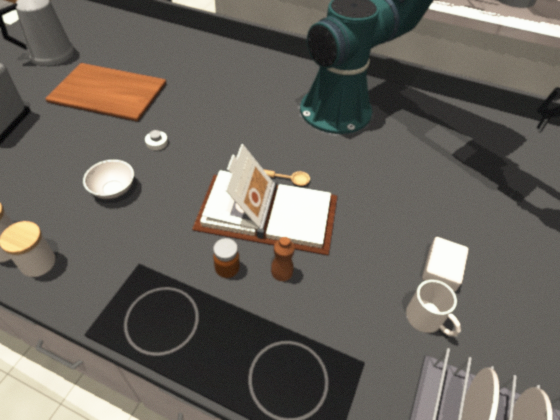

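View pics/top0.png

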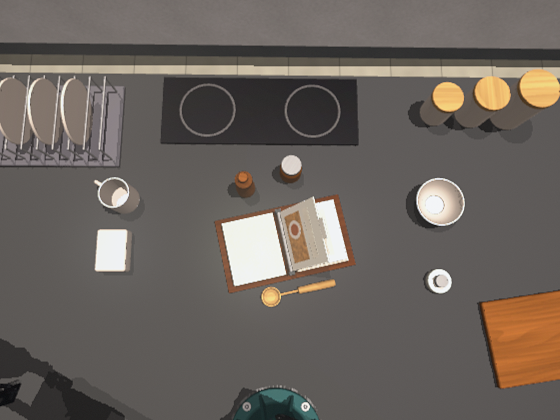

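The scene view shows the binder with its leaf raised at about (250,190). In the top view the binder's corners are near (216,220), (336,196), (354,265) and (231,290), and the leaf is at about (305,235). The mill is at (244,183), the jar at (291,167) and the spoon just below the binder.

```bash
cat > h.py <<'E'
import numpy as np,cv2
def ray(f,p):
    K,R,t=f["mtx"],f["R"],f["t"]
    d=R.T@np.linalg.solve(K,[p[0],p[1],1.]);return -R.T@t,d
def onz(f,p,z):
    o,d=ray(f,p);return o+d*(z-o[2])/d[2]
def proj(f,X):
    c=f["R"]@np.asarray(X)+f["t"];c=f["mtx"]@c;return c[:2]/c[2]
E
python3 - <<'E'
from h import *
import rig
print([ (k,getattr(rig,k)) for k in dir(rig) if 'grasp' in k.lower()])
f=np.load("top0.npz");g=np.load("scene0.npz")
im=f["frame"].astype(int);b,gr,r=im[...,0],im[...,1],im[...,2]
m=((r-b>25)&(r<150)).astype(np.uint8);m[:190]=0;m[295:]=0;m[:,:205]=0;m[:,365:]=0
pts=cv2.findNonZero(m)
hull=cv2.convexHull(pts)
rect=cv2.minAreaRect(pts);print(rect,cv2.approxPolyDP(hull,6,True)[:,0].tolist())
w=np.array([onz(f,p,.006)[:2] for p in hull[:,0]]).astype(np.float32)
rr=cv2.minAreaRect(w);print("rect world",rr)
for p in [(216,220),(336,196),(354,265),(231,290)]:print(onz(f,p,.006))
a=cv2.resize(f["frame"][185:300,205:365],None,fx=4.5,fy=4.5,interpolation=cv2.INTER_CUBIC);cv2.imwrite("pics/tc.png",a)
a=cv2.resize(g["frame"][140:255,190:345],None,fx=4.5,fy=4.5,interpolation=cv2.INTER_CUBIC);cv2.imwrite("pics/sc.png",a)
E
```

```text
[('tcp_to_grasp', 0.0187)]
((285.0, 242.0), (104.0, 140.0), 90.0) [[355, 264], [335, 285], [229, 292], [215, 221], [237, 190], [337, 194]]
rect world ((0.4942575693130493, -0.02125658094882965), (0.2830567955970764, 0.3798741400241852), 0.2533319294452667)
[0.5506473  0.16627211 0.006     ]
[ 0.62007611 -0.16359333  0.006     ]
[ 0.43035822 -0.20861073  0.006     ]
[0.36255155 0.12097615 0.006     ]
```

View pics/tc.png

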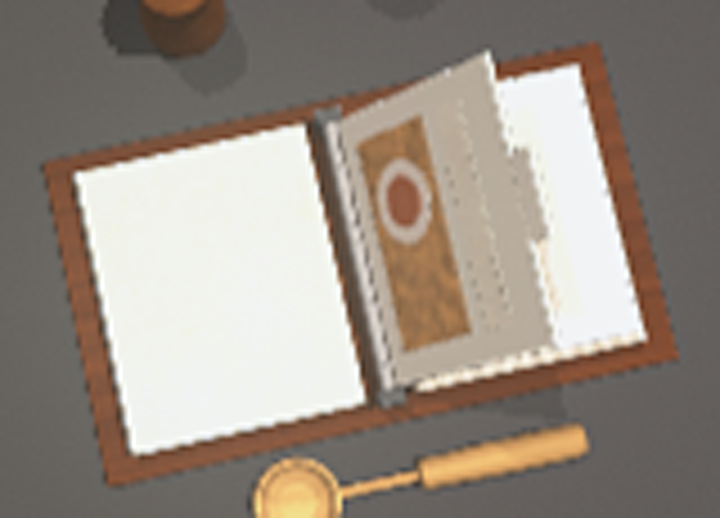

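View pics/sc.png

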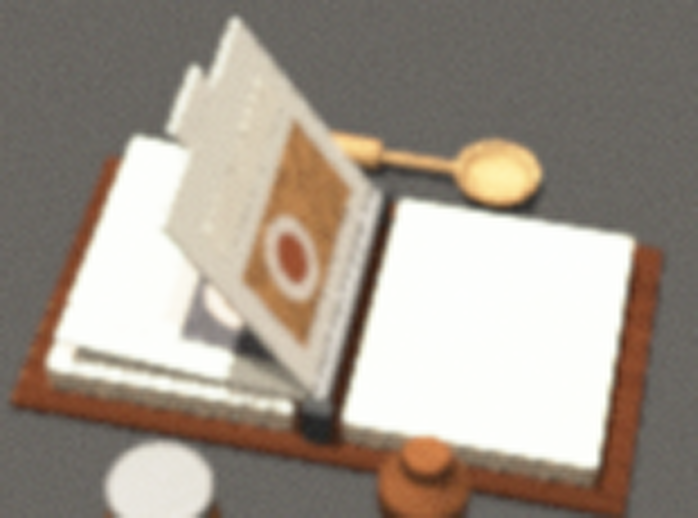

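The crops show the leaf clearly. The tab's outer edge runs from about (322,218) to (327,238) in the top view and from (234,155) to (228,169) in the scene view.

```bash
cat >> h.py <<'E'
yaw=np.radians(12.7);C=np.array([.491,-.0212,0]);X=np.array([np.cos(yaw),np.sin(yaw),0]);Y=np.array([-np.sin(yaw),np.cos(yaw),0])
def P(x,y,z):return C+x*X+y*Y+[0,0,z]
E
python3 - <<'E'
from h import *
f=np.load("top0.npz");g=np.load("scene0.npz")
for th in np.arange(.6,1.01,.05):
    pts=[P(s*.025,-.165*np.cos(th),.032+.165*np.sin(th)) for s in(1,-1)]
    print(round(th,2),[np.round(proj(c,p),1).tolist() for c in(f,g) for p in pts])
for n,p,z in[("mill",(244,174),.13),("jar",(291,161),.085)]:
    w=onz(f,p,z);print(n,w,np.dot(w-C,X),np.dot(w-C,Y))
E
```

```text
0.6 [[337.6, 215.5], [342.5, 235.2], [210.7, 178.0], [216.5, 163.8]]
0.65 [[336.1, 215.5], [341.0, 235.3], [212.4, 176.4], [218.2, 162.2]]
0.7 [[334.5, 215.5], [339.4, 235.5], [214.3, 174.9], [220.0, 160.7]]
0.75 [[332.7, 215.5], [337.6, 235.6], [216.3, 173.4], [222.0, 159.2]]
0.8 [[330.7, 215.7], [335.6, 235.9], [218.5, 172.1], [224.1, 157.9]]
0.85 [[328.5, 215.8], [333.5, 236.1], [220.8, 170.9], [226.4, 156.6]]
0.9 [[326.2, 216.0], [331.2, 236.4], [223.3, 169.7], [228.8, 155.4]]
0.95 [[323.8, 216.2], [328.8, 236.8], [225.9, 168.7], [231.4, 154.3]]
1.0 [[321.2, 216.5], [326.2, 237.2], [228.6, 167.8], [234.0, 153.4]]
mill [0.64767885 0.08352672 0.13      ] 0.17586940622173464 0.06771928165411165
jar [ 0.69573843 -0.03547672  0.085     ] 0.1965907256200031 -0.058938395514480324
```

```bash
python3 -m handwheel '{"offset":[[1,0,0.9],[1,0,0.9],[0.25,-0.83,0],[0.25,-0.83,0],[0.25,-0.83,0],[0.25,-0.83,0],[0.25,-0.83,0],[0.25,-0.83,0],[0.25,-0.83,0],[0.25,-0.83,0]],"yaw":[0,0,0.45,0.45,0.45,0.45,0.45,0.45,0.45,0.45],"fingers":[0,0,0,0,0,0,0,0,0,0]}' 20
python3 -m handwheel '{"offset":[[0.25,-0.83,0],[0.25,-0.83,0],[0.25,-0.83,0],[0.25,-0.83,0],[0.25,-0.83,0],[0.25,-0.83,0],[0.25,-0.83,0],[0.25,-0.83,0],[0.25,-0.83,0],[0.25,-0.83,0]],"yaw":[0.45,0.45,0,0,0,0,0,0,0,0],"fingers":[0,0,0,0,0,0,0,0,0,0]}'
cat > w.py <<'E'
from h import *
from rig import *
s=observe();p=np.array(s["position"]);d=p-C
print("t",s["time_s"],"binder",np.round([d@X,d@Y,p[2]],3),"F",np.round(s["ft_force"],1))
R=np.array(s["eef_rot"]);print("yang",np.degrees(np.arctan2(R[1,1],R[0,1])))
for q in [(-.01,-.16,.30),(-.01,-.14,.135),(-.01,-.107,.135),(-.01,-.0145,.162),(-.01,.105,.034)]:
    print(q,np.round((P(*q)-p)/.05,2))
print("unit per 10mm Y",np.round(Y*.2,3),"X",np.round(X*.2,3))
E
python3 w.py
```

```text
time_s: 1.35
position: [0.3815, 0.2361, 0.2908]
eef_rot: [[-0.993, -0.114, -0.0], [-0.114, 0.993, -0.0], [0.0, -0.0, -1.0]]
ft_force: [0.6, 0.2, -0.1]
opening: -0.0001
grasp_force: 0.0
time_s: 2.6
position: [0.5065, -0.1788, 0.2907]
eef_rot: [[-0.976, -0.218, -0.001], [-0.218, 0.976, 0.0], [0.0, 0.0, -1.0]]
ft_force: [0.3, -0.7, 0.2]
opening: 0.0003
grasp_force: 0.0
t 2.6 binder [-0.02  -0.157  0.291] F [ 0.3 -0.7  0.2]
yang 102.60697681908592
(-0.01, -0.16, 0.3) [ 0.2  -0.01  0.19]
(-0.01, -0.14, 0.135) [ 0.11  0.38 -3.11]
(-0.01, -0.107, 0.135) [-0.03  1.02 -3.11]
(-0.01, -0.0145, 0.162) [-0.44  2.82 -2.57]
(-0.01, 0.105, 0.034) [-0.97  5.16 -5.13]
unit per 10mm Y [-0.044  0.195  0.   ] X [0.195 0.044 0.   ]
```

```bash
python3 -m handwheel '{"offset":[[0.1,0,-0.6],[0.1,0,-0.6],[0,0,-0.6],[0,0,-0.6],[0,0,-0.6],[0,0,-0.1],[0,0,0]],"yaw":[0,0,0,0,0,0,0],"fingers":[0,0,0,0,0,0,0]}' 
python3 w.py
python3 - <<'E'
from rig import *
import cv2
a=grab_frame("scene")["frame"][100:255,150:345];b=grab_frame("top")["frame"][150:305,205:400]
cv2.imwrite("pics/p1.png",cv2.resize(cv2.hconcat([a,b]),None,fx=2,fy=2))
E
```

```text
time_s: 3.48
position: [0.5166, -0.1775, 0.1363]
eef_rot: [[-0.976, -0.218, -0.0], [-0.218, 0.976, 0.0], [0.0, 0.0, -1.0]]
ft_force: [0.1, 0.2, -0.1]
opening: -0.0
grasp_force: 0.0
t 3.475 binder [-0.009 -0.158  0.136] F [ 0.1  0.2 -0.1]
yang 102.61583306431267
(-0.01, -0.16, 0.3) [-0.   -0.04  3.27]
(-0.01, -0.14, 0.135) [-0.09  0.35 -0.03]
(-0.01, -0.107, 0.135) [-0.24  0.99 -0.03]
(-0.01, -0.0145, 0.162) [-0.64  2.8   0.51]
(-0.01, 0.105, 0.034) [-1.17  5.13 -2.05]
unit per 10mm Y [-0.044  0.195  0.   ] X [0.195 0.044 0.   ]
```

View pics/p1.png

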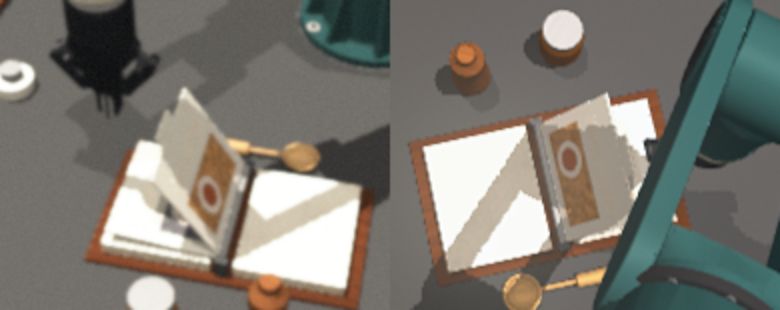

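The picture shows the shut fingertips right of the tab, at about (108,105) in the left half, clear of everything. Next I push left, rising with the edge.

```bash
python3 -m handwheel '{"offset":[[-0.066,0.29,0.06],[-0.066,0.29,0.06],[-0.066,0.29,0.06],[-0.066,0.29,0.14],[-0.066,0.29,0.14],[-0.066,0.29,0.1]],"yaw":[0,0,0,0,0,0],"fingers":[0,0,0,0,0,0]}' 
python3 -m handwheel '{"offset":[[-0.066,0.29,0.08],[-0.066,0.29,0.06],[-0.066,0.29,0.04],[-0.066,0.29,0.02]],"yaw":[0,0,0,0],"fingers":[0,0,0,0]}' 
python3 w.py
python3 - <<'E'
from rig import *
import cv2
a=grab_frame("scene")["frame"][70:255,150:345];b=grab_frame("top")["frame"][120:305,205:400]
cv2.imwrite("pics/p2.png",cv2.resize(cv2.hconcat([a,b]),None,fx=2,fy=2))
E
```

```text
time_s: 4.32
position: [0.4967, -0.0894, 0.1648]
eef_rot: [[-0.976, -0.219, 0.001], [-0.219, 0.976, -0.0], [-0.001, -0.0, -1.0]]
ft_force: [0.1, 0.0, 0.4]
opening: 0.0001
grasp_force: 0.0
time_s: 4.82
position: [0.4833, -0.0315, 0.1741]
eef_rot: [[-0.976, -0.218, -0.0], [-0.218, 0.976, -0.0], [0.0, -0.0, -1.0]]
ft_force: [0.5, -0.2, 0.3]
opening: 0.0004
grasp_force: 0.0
t 4.825 binder [-0.01  -0.008  0.174] F [ 0.5 -0.2  0.3]
yang 102.61300094159554
(-0.01, -0.16, 0.3) [ 0.66 -2.96  2.52]
(-0.01, -0.14, 0.135) [ 0.57 -2.57 -0.78]
(-0.01, -0.107, 0.135) [ 0.43 -1.93 -0.78]
(-0.01, -0.0145, 0.162) [ 0.02 -0.12 -0.24]
(-0.01, 0.105, 0.034) [-0.5   2.21 -2.8 ]
unit per 10mm Y [-0.044  0.195  0.   ] X [0.195 0.044 0.   ]
```

View pics/p2.png

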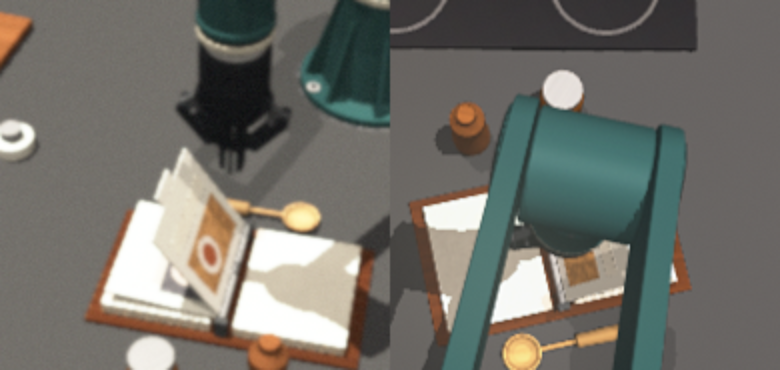

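The leaf has not moved; the fingertips passed above it. So I mis-measured the leaf's edge height and will triangulate it directly, checking against the visible fingertip.

Run:
```python
from h import *
from rig import observe
f=np.load("top0.npz");g=np.load("scene0.npz")
def tri(a,b):
    (o1,d1),(o2,d2)=ray(f,a),ray(g,b);d1/=np.linalg.norm(d1);d2/=np.linalg.norm(d2)
    s,t=np.linalg.lstsq(np.c_[d1,-d2],o2-o1,rcond=None)[0]
    p,q=o1+s*d1,o2+t*d2;m=(p+q)/2;d=m-C
    return np.round([d@X,d@Y,m[2],np.linalg.norm(p-q)],4)
T=lambda x,y:(205+x/4.5,185+y/4.5); S=lambda x,y:(190+x/4.5,140+y/4.5)
print("tab far",tri(T(525,148),S(170,132)),"tab near",tri(T(548,240),S(197,66)))
print("leaf far corner",tri(T(490,52),S(166,230)),"near",tri(T(552,348),S(235,17)))
print("hinge far",tri(T(330,118),S(318,405)),"near",tri(T(390,398),S(385,193)))
print("tip in scene",proj(g,observe()["position"]),"seen",(150+232/2,70+168/2))
```

```text
tab far [ 0.0228 -0.0914  0.1628  0.0015] tab near [-0.0274 -0.0908  0.1641  0.0002]
leaf far corner [ 0.0788 -0.083   0.15    0.0066] near [-0.0819 -0.0824  0.1529  0.0021]
hinge far [0.0825 0.0007 0.0306 0.0027] near [-0.0869  0.0033  0.0254  0.0054]
tip in scene [265.84016817 162.10924066] seen (266.0, 154.0)
```

```bash
python3 -m handwheel '{"offset":[[0,0,0.8],[0.132,-0.585,0],[0.132,-0.585,0],[0.132,-0.585,0],[0.132,-0.585,0],[0.132,-0.585,0],[0,0,-0.8],[0,0,-0.7],[0,0,-0.6],[0,0,0]],"yaw":[0,0,0,0,0,0,0,0,0,0],"fingers":[0,0,0,0,0,0,0,0,0,0]}' 
python3 w.py
python3 - <<'E'
from rig import *
from h import *
import cv2
g=grab_frame("scene");print(proj(g,observe()["position"]))
a=g["frame"][80:230,130:330]
cv2.imwrite("pics/p3.png",cv2.resize(a,None,fx=4,fy=4))
E
```

```text
time_s: 6.18
position: [0.5145, -0.1781, 0.1069]
eef_rot: [[-0.976, -0.218, -0.005], [-0.218, 0.976, 0.002], [0.004, 0.003, -1.0]]
ft_force: [0.1, -1.2, 0.6]
opening: -0.0002
grasp_force: 0.0
t 6.175 binder [-0.012 -0.158  0.107] F [ 0.1 -1.2  0.6]
yang 102.60452450398938
(-0.01, -0.16, 0.3) [ 0.04 -0.03  3.86]
(-0.01, -0.14, 0.135) [-0.05  0.36  0.56]
(-0.01, -0.107, 0.135) [-0.19  1.01  0.56]
(-0.01, -0.0145, 0.162) [-0.6   2.81  1.1 ]
(-0.01, 0.105, 0.034) [-1.13  5.14 -1.46]
unit per 10mm Y [-0.044  0.195  0.   ] X [0.195 0.044 0.   ]
[206.49144181 171.11362274]
```

View pics/p3.png

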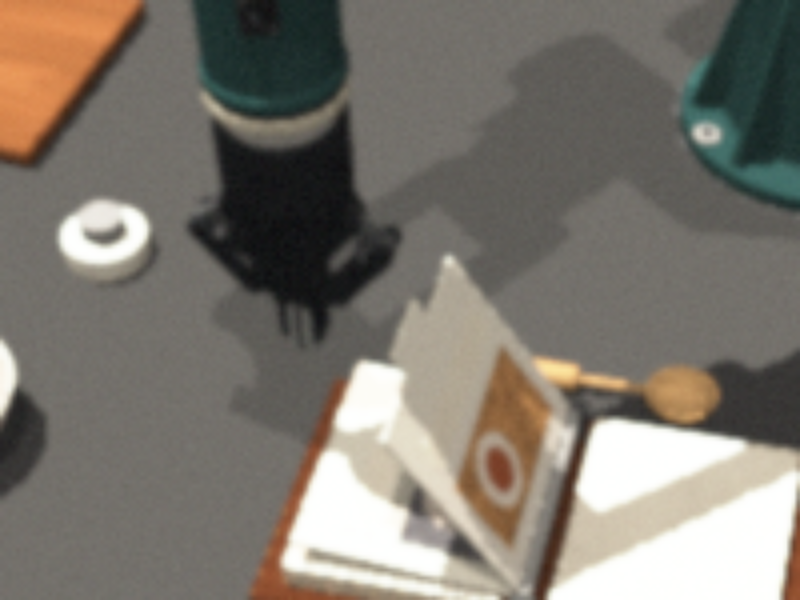

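The fingertips at (310,342) in the crop sit about 20 mm higher than the reported TCP predicts (306,364). I push again lower, allowing for that.

```bash
python3 -m handwheel '{"offset":[[-0.066,0.29,0.06],[-0.066,0.29,0.06],[-0.066,0.29,0.06],[-0.066,0.29,0.14],[-0.066,0.29,0.14]],"yaw":[0,0,0,0,0],"fingers":[0,0,0,0,0]}' 
python3 -m handwheel '{"offset":[[-0.066,0.29,0.1],[-0.066,0.29,0.08],[-0.066,0.29,0.06],[-0.066,0.29,0.04]],"yaw":[0,0,0,0],"fingers":[0,0,0,0]}' 
python3 w.py
python3 - <<'E'
from rig import *
import cv2
a=grab_frame("scene")["frame"][70:255,150:345]
cv2.imwrite("pics/p4.png",cv2.resize(a,None,fx=3,fy=3))
E
```

```text
time_s: 6.85
position: [0.5003, -0.1055, 0.1332]
eef_rot: [[-0.976, -0.219, 0.001], [-0.219, 0.976, -0.001], [-0.001, -0.001, -1.0]]
ft_force: [-0.7, -1.7, 1.8]
opening: -0.0
grasp_force: 1.0
time_s: 7.35
position: [0.4865, -0.0472, 0.1461]
eef_rot: [[-0.976, -0.218, -0.0], [-0.218, 0.976, 0.0], [0.0, 0.0, -1.0]]
ft_force: [0.8, -0.8, -0.1]
opening: 0.0001
grasp_force: 0.5
t 7.35 binder [-0.01  -0.024  0.146] F [ 0.8 -0.8 -0.1]
yang 102.61119854445496
(-0.01, -0.16, 0.3) [ 0.6  -2.65  3.08]
(-0.01, -0.14, 0.135) [ 0.51 -2.26 -0.22]
(-0.01, -0.107, 0.135) [ 0.36 -1.61 -0.22]
(-0.01, -0.0145, 0.162) [-0.04  0.19  0.32]
(-0.01, 0.105, 0.034) [-0.57  2.52 -2.24]
unit per 10mm Y [-0.044  0.195  0.   ] X [0.195 0.044 0.   ]
```

View pics/p4.png

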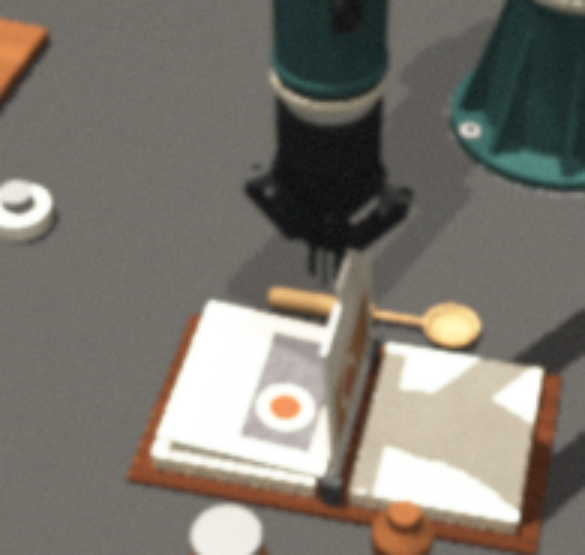

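The leaf, at about (345,340) in the picture, is now almost upright with the fingers behind its tab. I continue over the top.

```bash
python3 -m handwheel '{"offset":[[-0.053,0.234,-0.04],[-0.053,0.234,-0.04],[-0.044,0.195,-0.08],[-0.044,0.195,-0.08],[-0.044,0.195,-0.08],[-0.044,0.195,-0.08]],"yaw":[0,0,0,0,0,0],"fingers":[0,0,0,0,0,0]}' 
python3 -m handwheel '{"offset":[[-0.04,0.17,-0.11],[-0.04,0.17,-0.11],[-0.04,0.17,-0.12]],"yaw":[0,0,0],"fingers":[0,0,0]}' 
python3 w.py
python3 - <<'E'
from rig import *
import cv2
a=grab_frame("scene")["frame"][70:255,150:345]
cv2.imwrite("pics/p5.png",cv2.resize(a,None,fx=3,fy=3))
E
```

```text
time_s: 8.15
position: [0.4724, 0.0149, 0.1257]
eef_rot: [[-0.976, -0.218, -0.0], [-0.218, 0.976, -0.0], [0.0, 0.0, -1.0]]
ft_force: [0.3, -1.4, 0.2]
opening: 0.0001
grasp_force: 0.4
time_s: 8.52
position: [0.4666, 0.0403, 0.1087]
eef_rot: [[-0.976, -0.218, 0.0], [-0.218, 0.976, -0.0], [-0.0, -0.0, -1.0]]
ft_force: [0.2, 0.5, 0.7]
opening: -0.0002
grasp_force: 0.4
t 8.525 binder [-0.01   0.065  0.109] F [0.2 0.5 0.7]
yang 102.60851704240682
(-0.01, -0.16, 0.3) [ 1.   -4.4   3.83]
(-0.01, -0.14, 0.135) [ 0.91 -4.    0.53]
(-0.01, -0.107, 0.135) [ 0.76 -3.36  0.53]
(-0.01, -0.0145, 0.162) [ 0.36 -1.56  1.07]
(-0.01, 0.105, 0.034) [-0.17  0.78 -1.49]
unit per 10mm Y [-0.044  0.195  0.   ] X [0.195 0.044 0.   ]
```

View pics/p5.png

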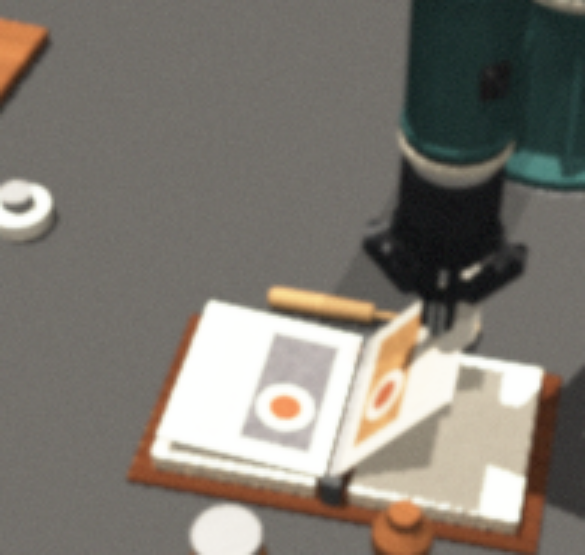

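The leaf, from about (340,460) to (455,390), now leans well over to the left at roughly 2.2 rad. I continue down along the arc.

```bash
python3 -m handwheel '{"offset":[[-0.035,0.15,-0.15],[-0.035,0.15,-0.15],[-0.035,0.15,-0.15],[-0.023,0.1,-0.18],[-0.023,0.1,-0.18],[-0.023,0.1,-0.18]],"yaw":[0,0,0,0,0,0],"fingers":[0,0,0,0,0,0]}' 
python3 -m handwheel '{"offset":[[-0.01,0.05,-0.18],[-0.01,0.05,-0.18],[-0.01,0.05,-0.12],[0,0,0]],"yaw":[0,0,0,0],"fingers":[0,0,0,0]}' 
python3 w.py
python3 - <<'E'
from rig import *
import cv2
a=grab_frame("scene")["frame"][70:255,150:345]
cv2.imwrite("pics/p6.png",cv2.resize(a,None,fx=3,fy=3))
E
```

```text
time_s: 9.32
position: [0.4579, 0.0775, 0.0589]
eef_rot: [[-0.976, -0.218, -0.0], [-0.218, 0.976, -0.0], [0.0, -0.0, -1.0]]
ft_force: [-0.2, -0.6, 0.7]
opening: 0.0001
grasp_force: 0.3
time_s: 9.82
position: [0.4561, 0.0848, 0.0351]
eef_rot: [[-0.976, -0.219, -0.001], [-0.219, 0.976, -0.0], [0.001, 0.0, -1.0]]
ft_force: [-0.2, 0.6, 0.2]
opening: 0.0004
grasp_force: 0.0
t 9.825 binder [-0.011  0.111  0.035] F [-0.2  0.6  0.2]
yang 102.62544162111912
(-0.01, -0.16, 0.3) [ 1.21 -5.29  5.3 ]
(-0.01, -0.14, 0.135) [ 1.12 -4.9   2.  ]
(-0.01, -0.107, 0.135) [ 0.97 -4.25  2.  ]
(-0.01, -0.0145, 0.162) [ 0.57 -2.45  2.54]
(-0.01, 0.105, 0.034) [ 0.04 -0.12 -0.02]
unit per 10mm Y [-0.044  0.195  0.   ] X [0.195 0.044 0.   ]
```

View pics/p6.png

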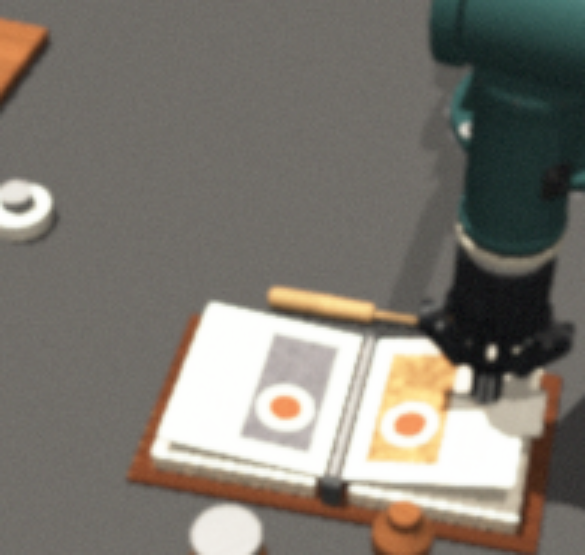

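The leaf is almost flat on the left, with its free edge near (520,490) still slightly raised. I press gently with an eye on the force.

```bash
python3 -m handwheel '{"offset":[[0,0,-0.06],[0,0,-0.06],[0,0,0]],"yaw":[0,0,0],"fingers":[0,0,0]}' | egrep 'posi|ft'
python3 -m handwheel '{"offset":[[0,0,-0.06],[0,0,0]],"yaw":[0,0],"fingers":[0,0]}'| egrep 'posi|ft'
```

```text
position: [0.4566, 0.0846, 0.0295]
ft_force: [0.1, -1.2, 0.3]
position: [0.4565, 0.0847, 0.0264]
ft_force: [-0.1, 0.3, 1.1]
```

```bash
python3 -m handwheel '{"offset":[[0,0,-0.06],[0,0,0]],"yaw":[0,0],"fingers":[0,0]}' | egrep 'posi|ft'
python3 -m handwheel '{"offset":[[0,0,-0.04],[0,0,0]],"yaw":[0,0],"fingers":[0,0]}'| egrep 'posi|ft'
```

```text
position: [0.4564, 0.0847, 0.0234]
ft_force: [0.4, -0.1, -0.1]
position: [0.4565, 0.0847, 0.0215]
ft_force: [0.5, -0.4, -0.3]
```

```bash
python3 -m handwheel '{"offset":[[0,0,-0.05],[0,0,0]],"yaw":[0,0],"fingers":[0,0]}' | egrep 'posi|ft'
python3 -m handwheel '{"offset":[[0,0,-0.04],[0,0,0]],"yaw":[0,0],"fingers":[0,0]}'| egrep 'posi|ft'
```

```text
position: [0.4565, 0.0847, 0.0189]
ft_force: [-0.3, -0.3, 0.2]
position: [0.4565, 0.0847, 0.017]
ft_force: [0.5, 0.3, 0.2]
```

```bash
python3 -m handwheel '{"offset":[[0,0,-0.04],[0,0,0]],"yaw":[0,0],"fingers":[0,0]}'| egrep 'posi|ft'
```

```text
position: [0.4565, 0.0847, 0.015]
ft_force: [0.2, 0.5, -0.0]
```

```bash
for i in 1; do python3 -m handwheel '{"offset":[[0,0,-0.04],[0,0,0]],"yaw":[0,0],"fingers":[0,0]}'| egrep 'posi|ft'; done
python3 -m handwheel '{"offset":[[0,0,-0.03],[0,0,0]],"yaw":[0,0],"fingers":[0,0]}'| egrep 'posi|ft'
```

```text
position: [0.4565, 0.0847, 0.013]
ft_force: [0.3, 0.3, 0.4]
position: [0.4565, 0.0847, 0.0115]
ft_force: [-0.6, 0.6, 0.7]
```

Run:
```python
from rig import *
import cv2
a=grab_frame("scene")["frame"][150:255,230:345]
cv2.imwrite("pics/p7.png",cv2.resize(a,None,fx=5,fy=5,interpolation=cv2.INTER_CUBIC))
```

```text
(no output)
```

View pics/p7.png

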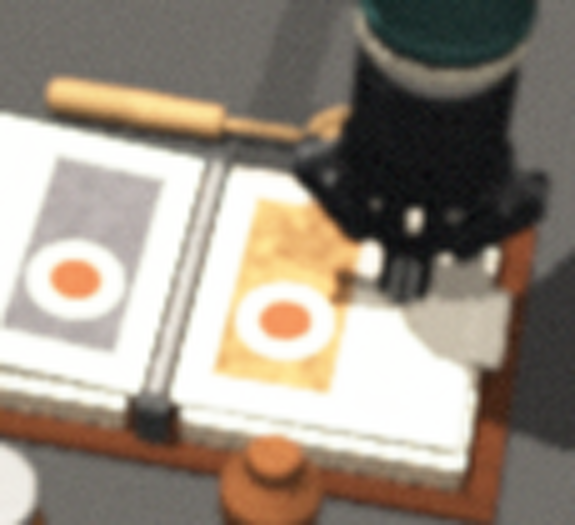

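I have now viewed 11 pictures, one over the limit of 10, so from here I go by numbers only. The last one shows the leaf almost flat, with its outer corner near (475,360). I keep pressing until a clear force appears.

```bash
python3 -m handwheel '{"offset":[[0,0,-0.03],[0,0,0]],"yaw":[0,0],"fingers":[0,0]}'| egrep 'posi|ft'
```

```text
position: [0.4565, 0.0847, 0.01]
ft_force: [-0.0, 0.2, 0.5]
```

```bash
python3 -m handwheel '{"offset":[[0,0,-0.03],[0,0,0]],"yaw":[0,0],"fingers":[0,0]}'| egrep 'posi|ft'
```

```text
position: [0.4566, 0.0847, 0.0086]
ft_force: [-0.0, 0.1, 1.7]
```

```bash
python3 -m handwheel '{"offset":[[0,0,-0.03],[0,0,0]],"yaw":[0,0],"fingers":[0,0]}'| egrep 'posi|ft'
```

```text
position: [0.4566, 0.0847, 0.0072]
ft_force: [-0.2, -0.4, 5.1]
```

```bash
python3 -m handwheel '{"offset":[[0,0,-0.03],[0,0,0]],"yaw":[0,0],"fingers":[0,0]}'| egrep 'posi|ft'
```

```text
position: [0.4567, 0.0847, 0.0064]
ft_force: [-2.4, 0.3, 13.8]
```

Firm contact at 14 N, so the leaf is down on the block. I retreat straight up and check.

```bash
python3 -m handwheel '{"offset":[[0,0,0.1],[0,0,0.3],[0,0,0.6],[0,0,0.8],[0,0,0.9],[0,0,0.9],[0,0,0.9],[0,0,0.5],[0,0,0]],"yaw":[0,0,0,0,0,0,0,0,0],"fingers":[0,0,0,0,0,0,0,0,0]}'| egrep 'time|posi|ft'
python3 -m handwheel '{"offset":[[-0.1,0.8,0],[-0.1,0.9,0],[-0.1,0.9,0],[-0.1,0.9,0],[-0.1,0.9,0],[0,0.9,0],[0,0,0],[0,0,0]],"yaw":[0,0,0,0,0,0,0,0],"fingers":[0,0,0,0,0,0,0,0]}'| egrep 'time|posi|ft'
python3 - <<'E'
from h import *
import rig
f0=np.load("scene0.npz");g=rig.grab_frame("scene")
# white sheet outer edge & things: compare differences from start away from leaf/arm
d=cv2.absdiff(f0["frame"],g["frame"]).max(2);b=cv2.morphologyEx((d>60).astype(np.uint8),cv2.MORPH_OPEN,np.ones((3,3)))
n,_,st,_=cv2.connectedComponentsWithStats(b);print([s[:5].tolist() for s in st[1:] if s[4]>15])
# predicted leaf corners at given angles; grey level along binder y on x'=0.06 at leaf free edge
im=cv2.cvtColor(g["frame"],cv2.COLOR_BGR2GRAY)
for th in(2.95,3.02,3.08,3.14):
    e=[proj(g,P(x,-.165*np.cos(th),.034+.165*np.sin(th))) for x in(.025,-.025)];print(th,np.round(e,1).tolist())
t=rig.grab_frame("top");k=cv2.cvtColor(t["frame"],cv2.COLOR_BGR2GRAY)
for nm,c,gi in(("scene",g,im),("top",t,k)):
  for z in(.032,):
    print(nm,[(r,int(gi[tuple(np.round(proj(c,P(0,r/1000,z))[::-1]).astype(int))])) for r in range(140,190,3)])
E
```

```text
time_s: 14.42
position: [0.458, 0.0847, 0.2574]
ft_force: [-0.9, 0.7, -0.4]
time_s: 15.42
position: [0.4306, 0.3488, 0.254]
ft_force: [-0.4, -0.5, -0.4]
[[374, 0, 16, 7, 82], [390, 0, 8, 4, 24], [371, 0, 89, 57, 2182], [467, 0, 93, 89, 4848], [398, 9, 4, 5, 16], [308, 14, 7, 13, 67], [317, 24, 8, 9, 61], [462, 80, 44, 24, 253], [395, 84, 13, 15, 104], [548, 88, 12, 13, 112], [455, 100, 44, 21, 380], [430, 130, 40, 36, 572], [227, 145, 32, 32, 548], [509, 145, 5, 7, 23], [482, 171, 42, 32, 507], [228, 174, 43, 55, 1041], [264, 183, 15, 48, 190], [277, 190, 26, 22, 382], [326, 208, 7, 17, 82], [282, 210, 10, 8, 68], [273, 217, 24, 11, 148], [434, 239, 34, 22, 391]]
2.95 [[329.6, 214.9], [331.9, 199.9]]
3.02 [[329.7, 217.9], [332.0, 202.9]]
3.08 [[329.5, 220.5], [331.9, 205.5]]
3.14 [[329.1, 222.9], [331.5, 208.0]]
scene [(140, 255), (143, 254), (146, 255), (149, 255), (152, 254), (155, 255), (158, 255), (161, 254), (164, 246), (167, 160), (170, 83), (173, 80), (176, 105), (179, 112), (182, 111), (185, 111), (188, 109)]
top [(140, 245), (143, 245), (146, 244), (149, 244), (152, 244), (155, 244), (158, 244), (161, 247), (164, 254), (167, 127), (170, 67), (173, 81), (176, 103), (179, 108), (182, 107), (185, 107), (188, 106)]
```

The tab's edge falls at rows 208–224 in the scene view, matching about 3.1 rad. Nothing else appears to have moved: the remaining differences are the arm and its shadow. I hand in.

```bash
python3 -c "
from rig import *
print(finish_job())"
```

```text
the job is handed in; nothing more can be done
None
```

Job handed in, with no verdict returned: the upper leaf measures about 3.1 rad (flat on the left) after a 14 N press and the hand is clear; the first push missed over the leaf, and I viewed 11 pictures against the limit of 10.

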